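# Unlock the clear spares tub

## Task

Open the locked clear tub: slide its yellow safety catch fully aside, then press the red button it uncovers until the lid springs up, and leave the catch aside, the button up and the lid standing open. The catch moves only one way, left or right, which you cannot see: feel gently which way it gives and do not force it against its stop. Leave everything else on the table where it is.

Things in the scene. Friction and masses are not known exactly. Their poses are not given: they have to be found in the camera images.
- tub: Clear plastic tub, screwed down, 180 (x) x 260 (y) x 101 mm tall with its lid shut; a grey latch housing stands at its near side (tub x -180 to -108 mm, 156 mm along y, deck 95 mm up, rails along y at both its edges up to 110 mm). Origin: centre of the tub's underside; x away from the robot towards the hinge, y along the latch (robot's left), z up. Button at x -147 mm, y 0.
- catch_grip (a point): Centre of the upright thumb ridge of the yellow safety catch (axes as the tub's). Ridge: 14 mm thick (y), 32 mm long (x), 22 mm tall, centre 116.5 mm and top 127.5 mm above the table. It stands on a shutter plate 40 (y) x 46 (x) x 4 mm, plate top 105.5 mm above the table, which hides the button at first.
- catch (a joint): Safety catch, slides along tub y: near 0 = over the button; +0.046 m or -0.046 m = fully aside (end stops). Takes about 2 N, stays where left. Free ONE WAY ONLY, +y or -y, differing from tub to tub, not visible: the other way a hidden springy stop meets it 2 to 8 mm from the start and resists by 4 N per mm of further push.
- stop (a joint): Give of that hidden stop, m: 0 untouched, plus or minus with the direction of the push, 4 N per mm. More than 5 mm (20 N) counts as forcing the catch.
- button_top (a point): Centre of the flat top of the red square release button under the catch, 30 x 30 mm, 100.5 mm above the table when up (5.5 mm proud of the deck). With the catch fully aside the plate's edge is 26 mm and the ridge's side 39 mm from this point.
- button (a joint): Release button: 0 = up, 0.006 m = fully down. Springy, 2 N to start and 4.5 N fully down; returns when let go. From about 4 mm down it draws a steel bolt off the lid's lip.
- lid (a joint): Clear lid with a blue front edge, hinged along the tub's far (+x) rim: 0 = shut and locked, 1.45 rad = standing open. Once the bolt is drawn a spring swings it up by itself within about 2 s; it stays open. Its front edge clears a hand that is above the button.
- lever_a: purple plastic hooked tyre lever lying flat, 117 x 19 x 11 mm, beside the tub's left; origin under its middle
- lever_b: second purple tyre lever, same size, lying at the left of the table; origin under its middle
- pump_head: chrome pump head standing upright, 26 mm thick stem, 56 mm tall, beside the tub's right; origin under the stem
- valve_wrench: steel valve wrench lying flat at the right of the table, 150 mm long; origin at its underside
- patch_tin: green patch tin, 75 x 50 x 24 mm, beside the tub's left far corner; origin under its middle
- oil_bottle: white oil bottle with orange label, 48 mm thick, 120 mm tall, right of the table; origin under its middle
- tape_roll: black roll of rim tape, ring 90 mm across, 25 mm tall, left of the table; origin under its centre

How it is judged:
By the outcome, as a careful person would: the job done as asked, in the order asked, and still so for the second after the job is handed in, with the robot touching nothing.
It also fails if it takes over 42 s, if anything falls off the work surface, if the arm or the gripper's body presses on something with over 40 N, if the wrist force passes 120 N, or if a joint passes its speed limit or range.

## Robot

A 6-joint arm with a two-finger parallel gripper is mounted at the origin on the work surface. World frame = base frame: x ahead of the robot, y to its left, z up, the work surface at z = 0. Lengths are in m, angles in degrees, forces in N, time in s.
With the tool pointing down it reaches from about 0.325 to 0.775 m from the base axis. Payload 9.3 kg.
Tool frame: the origin (TCP) lies on the front face of the gripper's body, between the roots of the fingers; the fingertips stand 73 mm ahead of it and the grasp point (between the pads) lies 54 mm ahead of it; z points along the fingers, y is the line along which they close (so a half turn about z gives the same grasp; the last joint's range is limited). The gripper opens to 85 mm and grips with 20 to 120 N. Pads are 22 mm wide; open, the fingers measure 114 mm over their backs; the gripper's body (76 mm by 85 mm) begins 54 mm behind the grasp point. The pads swing forward as they close: fully open they stand 13 mm farther back than shut.
Start: joints at [-73.201, 14.817, 1.232, 76.415, 0, 81.257], TCP at [0.237, -0.496, 0.304] pointing down, gripper open.
Joint ranges: [-174.27, 174.27], [-52.1, 104.24], [-59.71, 78.15], [-110.17, 111.67], [-87.03, 83.33], [-180, 180]. Speed limits (degrees/s): [127.2, 127.2, 159.86, 180, 180, 180].

## Interface

Orientations are given as a 3x3 rotation matrix whose columns are the frame's x, y, z axes.
In Python, from cell import telemetry, vision, job gives the robot as it stands.
- The arm moves only by the tool move_arm, never from a script. Its argument "targets" is a list of rows, each a list of 3 entries, a list of its own where there are three numbers: the opening, from 0 (shut) to 1 (fully open), then the shift along the tool's x, y, z in m, then the turn about the tool's z in degrees. A call has 1 to 10 rows; each row is the pose to reach, as a shift and turn from the pose commanded when the call began, along the tool's axes at that moment; what a row does not reach only later rows make up. A row lasts 1/8 s, in which the tool goes at most 62.5 mm and 10.7 degrees, less where a joint would pass 70% of its speed; a pose out of reach is approached as far as the arm can. A call with a gripper value outside its range is refused whole. The fingers move at their own pace and stop on an object; "squeeze" is the grip in N (left out, the last holds). Time passes only in rows, so rows that repeat a pose let the fingers close. It gives the time, the measured TCP pose, the force, the opening and the grip force at its end, in the units of the state.
- telemetry.read_state(): the state, without advancing time (a new reading comes with each control period).
- vision.camera(name): name is "scene" or "side" or "wrist"; returns the picture (400x640x3 uint8, blue, green, red); there is no depth.
- vision.get_calibration(name): a dict with "mtx" (3x3 intrinsics, pixels), "k1" (the pictures are not rectified: a ray, as slopes to the right and down, at radius r is drawn at 1 + k1 r^2 times it, then the intrinsics apply), "R" (3x3) and "t" (3): a world point X has camera coordinates R X + t; the wrist camera has in their place "T_tool_cam" (4x4, takes a point from camera to tool coordinates, whose origin is the TCP and whose axes are the flange's). Camera axes: x right, y down, z forward; pixel columns grow to the right and rows downward; lengths in m; the calibration is good to about 2 mm. A picture is of the moment at which its call begins: read the wrist's pose just before it. get_calibration takes no time and is no camera call.
- job.close_job(): hands the job in; it is judged then, once.
The state is a dict: "time": time; "joints": joint angles; "dq": joint speeds; "effort": joint torques, N m; "position": TCP position; "orientation": TCP orientation; "force": force on the tool from outside, world axes, zero at the start; "moment": the same for the moment, N m; "opening": finger opening in m; "gripper_force": force on a finger pad.
Only numpy, scipy, OpenCV 4.12 (cv2) and the standard library are available. Lean on these libraries where they do the work, as an engineer would, in place of code of your own. Each camera call takes 0.05 s, during which the arm holds its last target. There are 200 camera calls.

## Working session

There is one attempt and no reset: what is moved stays moved. The work goes in short steps, Python scripts to look and compute and a tool call to move; the robot and the scene stay as the last step left them, time stands still between calls to the robot, and variables do not carry over. Pictures are saved under pics/ and viewed, at most 10 in all, crops included, and the job is handed in when it is done.

Besides the shell and the picture viewer there is one more tool, called after "Emit:" in YAML: its name, and indented under it one key for each argument. move_arm: Moves the arm, as the interface text tells. Its arguments: {"type":"object","properties":{"targets":{"type":"array","items":{"type":"array"}},"squeeze":{"type":"number"}},"required":["targets"]}

```bash
mkdir -p pics; python3 - <<'E'
from cell import telemetry, vision
import cv2
s=telemetry.read_state();print(s)
for n in("scene","side"):
    cv2.imwrite(f"pics/{n}0.png",vision.camera(n));print(n,vision.get_calibration(n))
print(vision.get_calibration("wrist"))
E
```

```text
{'time': 0.0, 'joints': array([-7.32003476e+01,  1.48510227e+01,  1.18668399e+00,  7.64138156e+01,
        3.81499523e-04,  8.12576793e+01]), 'dq': array([ 0.04682923, -0.13204053,  0.01580068,  0.06152833, -0.08364154,
       -0.00216905]), 'effort': array([-4.38387506e-04, -5.55633903e+01,  3.44531286e+01,  1.37086576e-02,
       -1.47309588e-04,  1.80855591e-05]), 'position': array([ 0.23709394, -0.49605779,  0.3032425 ]), 'orientation': array([[ 9.02269706e-01,  4.31171922e-01, -3.87871507e-04],
       [ 4.31172044e-01, -9.02268784e-01,  1.30775803e-03],
       [ 2.13904192e-04, -1.34718981e-03, -9.99999070e-01]]), 'force': array([ 0.14203812, -0.88499249, -0.3676512 ]), 'moment': array([ 0.00981358, -0.01519232, -0.04715444]), 'gripper_force': 0.0, 'opening': 0.08540824496011207}
scene {'mtx': array([[377.66325293,   0.        , 312.57171422],
       [  0.        , 377.66325293, 200.44788326],
       [  0.        ,   0.        ,   1.        ]]), 'k1': 0.0016017376059219012, 'R': array([[ 0.65837935,  0.75268427, -0.00173904],
       [ 0.56896221, -0.49918604, -0.65352529],
     
[... 341 characters left out ...]
01],
       [-0.33727765,  0.37740274, -0.86244476],
       [ 0.53907486, -0.67362703, -0.50559364]]), 't': array([0.43266789, 0.27513455, 1.10715741])}
{'mtx': array([[292.47398801,   0.        , 325.71526869],
       [  0.        , 292.47398801, 201.4704694 ],
       [  0.        ,   0.        ,   1.        ]]), 'k1': -0.015468003743129026, 'T_tool_cam': array([[-9.47770476e-04, -9.63800736e-01, -2.66621910e-01,
         6.83102081e-02],
       [ 9.99999118e-01, -6.65379644e-04, -1.14947886e-03,
        -6.98869591e-05],
       [ 9.30463778e-04, -2.66622765e-01,  9.63800517e-01,
        -7.02440610e-02],
       [ 0.00000000e+00,  0.00000000e+00,  0.00000000e+00,
         1.00000000e+00]])}
```

View pics/scene0.png

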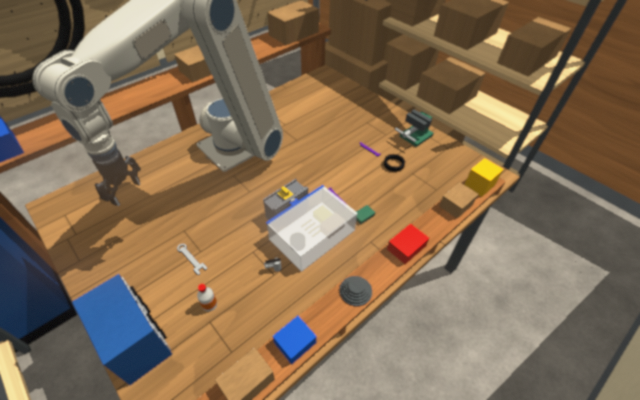

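View pics/side0.png

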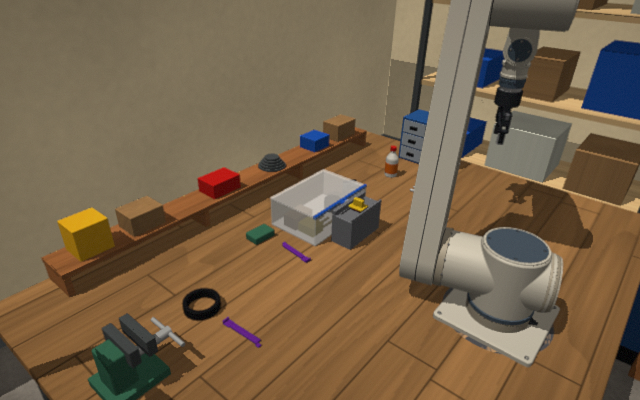

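The scene picture shows the yellow catch near (286,192) and the blue lid edge from about (273,222) to (325,190). In the side picture the catch is near (357,204) and the blue edge runs from (313,217) to (366,185). I'll triangulate these.

```bash
cat > h.py <<'E'
import numpy as np, cv2
from cell import telemetry, vision
def ray(n,uv,st=None):
    c=vision.get_calibration(n);K=c["mtx"];d=np.array([(uv[0]-K[0,2])/K[0,0],(uv[1]-K[1,2])/K[1,1]])
    u=d.copy()
    for _ in range(5):u=d/(1+c["k1"]*(u@u))
    v=np.r_[u,1]
    if n=="wrist":
        T=c["T_tool_cam"];R=st["orientation"]
        return st["position"]+R@T[:3,3],R@T[:3,:3]@v
    return -c["R"].T@c["t"],c["R"].T@v
def onz(r,z):o,d=r;return o+d*(z-o[2])/d[2]
def tri(rs):
    A=0;b=0
    for o,d in rs:
        d=d/np.linalg.norm(d);P=np.eye(3)-np.outer(d,d);A=A+P;b=b+P@o
    return np.linalg.solve(A,b)
def mask(im,lo,hi,win=None):
    m=cv2.inRange(cv2.cvtColor(im,cv2.COLOR_BGR2HSV),lo,hi)
    if win:
        w=np.zeros_like(m);x0,y0,x1,y1=win;w[y0:y1,x0:x1]=255;m&=w
    return m
Y=((22,150,80),(34,255,255));B=((105,130,60),(130,255,255))
E
python3 - <<'E'
from h import *
W={"scene":(255,170,335,235),"side":(300,170,390,230)}
rs=[]
for n in W:
    im=cv2.imread(f"pics/{n}0.png")
    y,x=np.nonzero(mask(im,*Y,W[n]));print(n,len(x),x.mean(),y.mean(),x.min(),x.max(),y.min(),y.max())
    rs.append(ray(n,(x.mean(),y.mean())));print(onz(rs[-1],.114))
    y,x=np.nonzero(mask(im,*B,W[n]));a,b=x.argmin(),x.argmax()
    p,q=[onz(ray(n,(x[i],y[i])),.095) for i in(a,b)]
    print("blue",len(x),p,q,np.linalg.norm(p-q),np.degrees(np.arctan2(*(p-q)[[1,0]])))
print(tri(rs))
E
```

```text
scene 103 284.50485436893206 192.72815533980582 278 291 187 198
[ 0.46526475 -0.05712168  0.114     ]
blue 54 [ 0.51640243 -0.0832665   0.095     ] [0.5164374  0.01020925 0.095     ] 0.09347575879305602 -90.02143806156165
side 160 357.70625 204.1 348 366 197 211
[ 0.4540772  -0.04476333  0.114     ]
blue 167 [0.52736744 0.06822786 0.095     ] [ 0.52499292 -0.18870753  0.095     ] 0.2569463697167558 89.4705048933742
[ 0.46022947 -0.0538712   0.10748885]
```

Emit:
move_arm:
  targets:
    - [1,[0.03,-0.023,0],3]
    - [1,[0.075,-0.058,0],10]
    - [1,[0.12,-0.093,0],18]
    - [1,[0.165,-0.128,0],25.5]
    - [1,[0.21,-0.163,0],25.5]
    - [1,[0.255,-0.198,0],25.5]
    - [1,[0.3,-0.233,0],25.5]
    - [1,[0.345,-0.268,0],25.5]
    - [1,[0.38,-0.294,0],25.5]
    - [1,[0.392,-0.3035,0],25.5]

```text
time: 1.35
position: [0.4605, -0.0514, 0.3036]
orientation: [[1.0, 0.004, -0.001], [0.004, -1.0, 0.0], [-0.001, -0.0, -1.0]]
force: [-1.0, 0.5, -0.2]
opening: 0.0855
gripper_force: 0.0
```

```bash
python3 - <<'E'
from h import *
s=telemetry.read_state();im=vision.camera("wrist");s=telemetry.read_state();im=vision.camera("wrist")
cv2.imwrite("pics/w1.png",im);np.savez("w1.npz",**s)
print(s["time"],s["position"],s["orientation"],s["force"])
y,x=np.nonzero(mask(im,*Y));print(len(x),x.mean(),y.mean(),x.min(),x.max(),y.min(),y.max())
E
```

```text
1.4 [ 0.46070079 -0.0511803   0.30357553] [[ 9.99994959e-01  3.15198618e-03 -3.83344679e-04]
 [ 3.15224645e-03 -9.99994800e-01  6.80235807e-04]
 [-3.81198592e-04 -6.81440775e-04 -9.99999695e-01]] [ 0.10716763 -0.01286215 -0.20118114]
1956 324.4493865030675 196.52658486707566 302 346 174 220
```

View pics/w1.png

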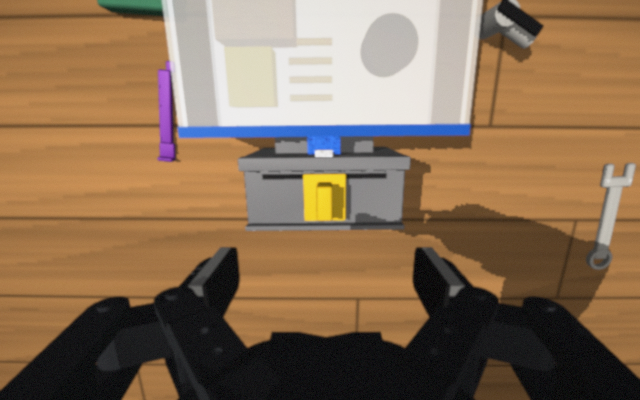

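The wrist picture shows the yellow plate over columns 302–346 and rows 174–220. The ridge top is around columns 317–332, and the blue edge lies at row ~131 from column 179 to 470. I'll turn these into positions.

```bash
python3 - <<'E'
from h import *
s=dict(np.load("w1.npz"));im=cv2.imread("pics/w1.png")
f=lambda u,v,z:onz(ray("wrist",(u,v),s),z)
a=f(301.5,173.5,.1055);b=f(346.5,173.5,.1055);print("plate far corners",a,b,"centre",(a+b)/2-[.023,0,0])
m=mask(im,*B,(175,115,475,145));P=[]
for u in list(range(190,300,5))+list(range(350,465,5)):
    r=np.nonzero(m[:,u])[0]
    if len(r):P.append(f(u,r.max()+.5,.09))
P=np.array(P);k=np.polyfit(P[:,1],P[:,0],1);print("blue dx/dy deg",np.degrees(np.arctan(k[0])),P[:,0].mean())
y,x=np.nonzero(m);print("ends",f(x.min(),131,.1),f(x.max()+1,131,.1))
print("housing",f(247,215,.110),f(403,215,.110))
c=cv2.resize(im[140:240,230:420],None,fx=4,fy=4,interpolation=cv2.INTER_CUBIC);cv2.imwrite("pics/c1.png",c)
E
```

```text
plate far corners [ 0.48134732 -0.02782046  0.1055    ] [ 0.48145146 -0.06956323  0.1055    ] centre [ 0.45839939 -0.04869184  0.1055    ]
blue dx/dy deg -0.6317894464542202 0.5149622989424073
ends [0.51954798 0.08413365 0.1       ] [ 0.52014723 -0.18297207  0.1       ]
housing [0.4421896  0.02438276 0.11      ] [ 0.4426011  -0.12370904  0.11      ]
```

View pics/c1.png

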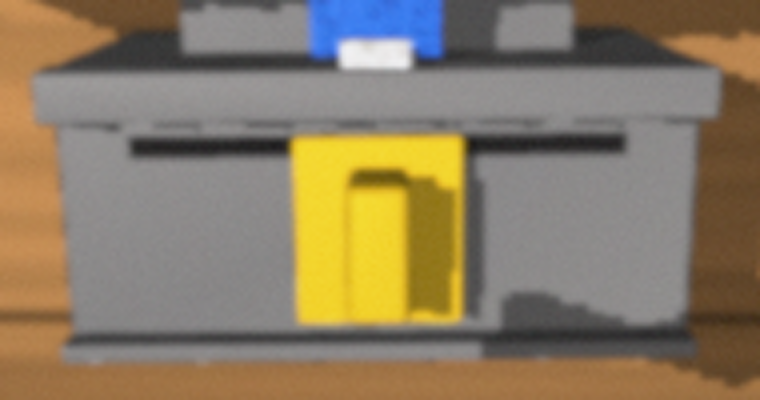

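The crop shows the ridge top over crop columns 347–408, i.e. image columns 317–332, centred on the plate, so the ridge is at about (0.458, -0.049). I'll straddle the ridge loosely with the fingers and nudge it.

Emit:
move_arm:
  targets:
    - [0.4,[-0.001,-0.001,0.02],-0.2]
    - [0.4,[-0.0027,-0.0025,0.05],-0.2]
    - [0.4,[-0.0027,-0.0025,0.075],-0.2]
    - [0.4,[-0.0027,-0.0025,0.095],-0.2]
    - [0.4,[-0.0027,-0.0025,0.11],-0.2]
    - [0.4,[-0.0027,-0.0025,0.119],-0.2]
    - [0.4,[-0.0027,-0.0025,0.12],-0.2]
    - [0.4,[-0.0027,-0.0025,0.12],-0.2]

```text
time: 2.45
position: [0.4574, -0.0513, 0.1843]
orientation: [[1.0, 0.004, 0.001], [0.004, -1.0, -0.0], [0.001, 0.0, -1.0]]
force: [-0.1, -0.1, -0.3]
opening: 0.0339
gripper_force: 0.0
```

```bash
python3 - <<'E'
from h import *
s=telemetry.read_state();im=vision.camera("wrist");print(s["force"],s["opening"],s["position"])
cv2.imwrite("pics/w2.png",im)
E
```

```text
[-0.05690432 -0.13783563 -0.31307038] 0.03387527924161749 [ 0.45740057 -0.0512613   0.18430653]
```

View pics/w2.png

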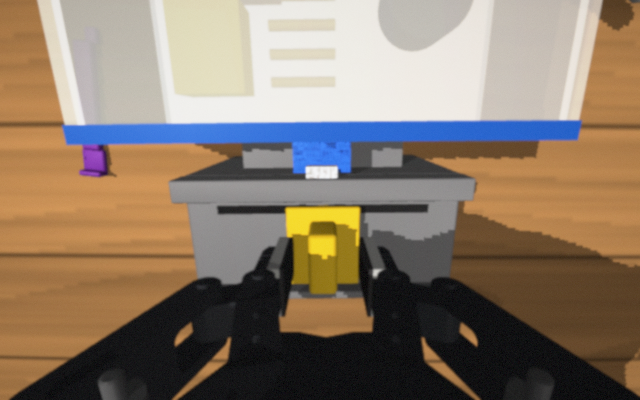

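The ridge (columns 308–337) sits between the fingers (inner faces at about 282 and 366), and nothing is touching. I'll narrow the fingers and feel towards -y first.

Emit:
move_arm:
  targets:
    - [0.25,[0,0,0],0]
    - [0.25,[0,0,0],0]
    - [0.25,[0,0.002,0],0]
    - [0.25,[0,0.004,0],0]
    - [0.25,[0,0.005,0],0]
    - [0.25,[0,0.006,0],0]
    - [0.25,[0,0.006,0],0]

```text
time: 3.38
position: [0.4573, -0.057, 0.1839]
orientation: [[1.0, 0.004, -0.0], [0.004, -1.0, -0.0], [-0.0, 0.0, -1.0]]
force: [-0.3, 1.1, 0.4]
opening: 0.0213
gripper_force: 0.4
```

Emit:
move_arm:
  targets:
    - [0.25,[0,0.001,0],0]
    - [0.25,[0,0.002,0],0]
    - [0.25,[0,0.002,0],0]

```text
time: 3.75
position: [0.4573, -0.059, 0.1839]
orientation: [[1.0, 0.004, 0.0], [0.004, -1.0, -0.0], [0.0, 0.0, -1.0]]
force: [0.6, 0.2, 0.4]
opening: 0.0212
gripper_force: 0.5
```

Emit:
move_arm:
  targets:
    - [0.25,[0,0.001,0],0]
    - [0.25,[0,0.0015,0],0]
    - [0.25,[0,0.0015,0],0]

```text
time: 4.12
position: [0.4573, -0.0604, 0.1839]
orientation: [[1.0, 0.004, 0.0], [0.004, -1.0, -0.0], [0.0, 0.0, -1.0]]
force: [1.7, 0.7, 1.1]
opening: 0.0214
gripper_force: 0.5
```

Emit:
move_arm:
  targets:
    - [0.25,[0,0.001,0],0]
    - [0.25,[0,0.002,0],0]
    - [0.25,[0,0.002,0],0]

```text
time: 4.5
position: [0.4573, -0.0625, 0.1839]
orientation: [[1.0, 0.004, -0.0], [0.004, -1.0, -0.0], [-0.0, 0.0, -1.0]]
force: [-0.0, 0.6, 0.5]
opening: 0.0212
gripper_force: 0.4
```

```bash
python3 - <<'E'
from h import *
s=telemetry.read_state();im=vision.camera("wrist");print(s["force"],s["gripper_force"],s["position"])
y,x=np.nonzero(mask(im,*Y));print(len(x),x.min(),x.max())
a=cv2.imread("pics/w2.png");y,x=np.nonzero(mask(a,*Y));print(len(x),x.min(),x.max())
cv2.imwrite("pics/w3.png",np.hstack([a[150:330,220:430],im[150:330,220:430]]))
E
```

```text
[-0.00459402  0.58736593  0.49539877] 0.4201050382107496 [ 0.45729965 -0.06249157  0.18385055]
4637 281 356
5650 284 360
```

View pics/w3.png

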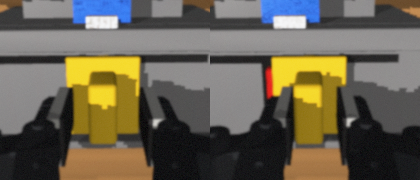

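Red is now showing at the +y edge of the plate, so the catch is moving along (-y) with little force. I'll carry on gently.

Emit:
move_arm:
  targets:
    - [0.25,[0,0.001,0],0]
    - [0.25,[0,0.002,0],0]
    - [0.25,[0,0.0025,0],0]
    - [0.25,[0,0.0025,0],0]

```text
time: 5.05
position: [0.4573, -0.065, 0.1839]
orientation: [[1.0, 0.004, -0.0], [0.004, -1.0, -0.0], [-0.0, 0.0, -1.0]]
force: [-0.9, 0.4, -0.6]
opening: 0.0213
gripper_force: 0.5
```

Emit:
move_arm:
  targets:
    - [0.25,[0,0.001,0],0]
    - [0.25,[0,0.002,0],0]
    - [0.25,[0,0.002,0],0]

```text
time: 5.42
position: [0.4573, -0.067, 0.1839]
orientation: [[1.0, 0.004, -0.0], [0.004, -1.0, -0.0], [-0.0, 0.0, -1.0]]
force: [0.7, 0.5, -0.7]
opening: 0.0214
gripper_force: 0.5
```

It's past any possible stop position with no resistance, so it's free towards -y.

Emit:
move_arm:
  targets:
    - [0.25,[0,0.003,0],0]
    - [0.25,[0,0.007,0],0]
    - [0.25,[0,0.011,0],0]
    - [0.25,[0,0.015,0],0]
    - [0.25,[0,0.019,0],0]
    - [0.25,[0,0.023,0],0]
    - [0.25,[0,0.026,0],0]
    - [0.25,[0,0.027,0],0]
    - [0.25,[0,0.027,0],0]

```text
time: 6.55
position: [0.4573, -0.0941, 0.1839]
orientation: [[1.0, 0.004, -0.0], [0.004, -1.0, -0.0], [-0.0, 0.0, -1.0]]
force: [0.2, -0.3, 0.5]
opening: 0.0212
gripper_force: 0.0
```

Emit:
move_arm:
  targets:
    - [0.25,[0,0.001,0],0]
    - [0.25,[0,0.002,0],0]
    - [0.25,[0,0.003,0],0]
    - [0.25,[0,0.003,0],0]

```text
time: 7.05
position: [0.4573, -0.097, 0.1839]
orientation: [[1.0, 0.004, -0.0], [0.004, -1.0, -0.0], [-0.0, 0.0, -1.0]]
force: [-0.0, 0.7, 0.8]
opening: 0.0217
gripper_force: 0.5
```

Emit:
move_arm:
  targets:
    - [0.25,[0,0.001,0],0]
    - [0.25,[0,0.002,0],0]
    - [0.25,[0,0.002,0],0]

```text
time: 7.42
position: [0.4574, -0.099, 0.1839]
orientation: [[1.0, 0.004, -0.0], [0.004, -1.0, -0.0], [-0.0, 0.0, -1.0]]
force: [-1.9, 0.6, -0.6]
opening: 0.0212
gripper_force: 0.5
```

Emit:
move_arm:
  targets:
    - [0.25,[0,0.001,0],0]
    - [0.25,[0,0.001,0],0]

```text
time: 7.68
position: [0.4574, -0.0993, 0.1838]
orientation: [[1.0, 0.005, 0.0], [0.005, -1.0, 0.002], [0.0, -0.002, -1.0]]
force: [-0.0, 5.2, 1.5]
opening: 0.0215
gripper_force: 2.8
```

Emit:
move_arm:
  targets:
    - [0.25,[0,0.001,0],0]
    - [0.25,[0,0.001,0],0]

```text
time: 7.92
position: [0.4574, -0.0996, 0.1838]
orientation: [[1.0, 0.005, 0.0], [0.005, -1.0, 0.003], [0.0, -0.003, -1.0]]
force: [0.0, 9.4, 2.4]
opening: 0.0214
gripper_force: 5.2
```

That's the end stop: the force rose at y = -0.099, so the button is at y ≈ -0.0495. I'll back off, lift, shut the fingers and move over the button.

Emit:
move_arm:
  targets:
    - [0.25,[0,-0.002,0],0]
    - [0.25,[0,-0.005,0],0]
    - [0.25,[0,-0.0055,-0.005],0]
    - [0.25,[0,-0.0055,-0.025],0]
    - [0.25,[0,-0.0055,-0.045],0]
    - [0,[0,-0.02,-0.05],0]
    - [0,[0,-0.04,-0.05],0]
    - [0,[0,-0.0515,-0.05],0]
    - [0,[0,-0.0515,-0.05],0]
    - [0,[0,-0.0515,-0.05],0]

```text
time: 9.18
position: [0.4573, -0.0495, 0.2337]
orientation: [[1.0, 0.005, -0.0], [0.005, -1.0, -0.0], [-0.0, 0.0, -1.0]]
force: [0.6, -0.0, -0.4]
opening: 0.0002
gripper_force: 0.0
```

```bash
python3 - <<'E'
from h import *
s=telemetry.read_state();im=vision.camera("wrist");print(s["time"],s["force"],s["opening"],s["position"])
cv2.imwrite("pics/w4.png",im)
m=mask(im,(0,150,60),(10,255,255),(220,150,430,330))
y,x=np.nonzero(m);print(len(x),x.min(),x.max(),y.min(),y.max())
for c in [(x.min(),y.min()),(x.max()+1,y.min())]:print(onz(ray("wrist",c,s),.1005))
y,x=np.nonzero(mask(im,*Y));print(len(x),x.min(),x.max(),y.min());print(onz(ray("wrist",(x.min(),y.min()),s),.1055))
E
```

```text
9.175 [ 0.56169252 -0.00697225 -0.35890175] 0.0002447158451283633 [ 0.45729493 -0.04945517  0.23370006]
1714 304 347 194 235
[ 0.474592   -0.03319849  0.1005    ]
[ 0.47471242 -0.0647372   0.1005    ]
3457 362 419 186
[ 0.48171988 -0.07392571  0.1055    ]
```

View pics/w4.png

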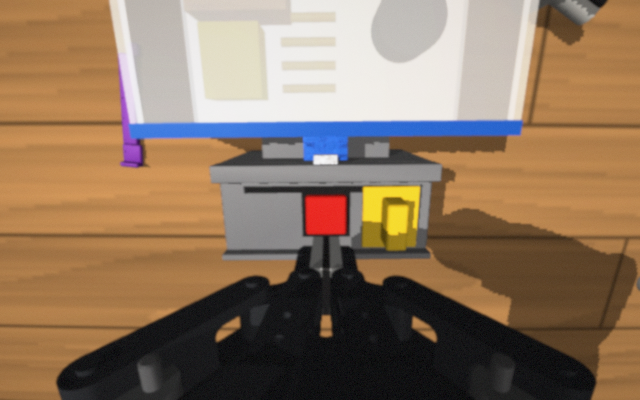

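The catch (columns 362–419) is aside and the red button (columns 304–347, rows 194–235) is clear, at (0.459, -0.049), directly ahead of the shut fingers. I'll descend.

Emit:
move_arm:
  targets:
    - [0,[0.001,0,0.015],0]
    - [0,[0.0015,0,0.035],0]
    - [0,[0.0015,0,0.05],0]
    - [0,[0.0015,0,0.057],0]
    - [0,[0.0015,0,0.06],0]
    - [0,[0.0015,0,0.062],0]
    - [0,[0.0015,0,0.062],0]

```text
time: 10.1
position: [0.4589, -0.0495, 0.1722]
orientation: [[1.0, 0.004, 0.001], [0.004, -1.0, -0.0], [0.001, 0.0, -1.0]]
force: [-1.0, -0.5, 0.8]
opening: 0.0001
gripper_force: 0.8
```

Emit:
move_arm:
  targets:
    - [0,[0,0,0.001],0]
    - [0,[0,0,0.002],0]
    - [0,[0,0,0.003],0]
    - [0,[0,0,0.003],0]

```text
time: 10.6
position: [0.4589, -0.0495, 0.1689]
orientation: [[1.0, 0.004, 0.0], [0.004, -1.0, -0.0], [0.0, 0.0, -1.0]]
force: [-1.5, -2.7, 3.7]
opening: 0.0
gripper_force: 1.7
```

Emit:
move_arm:
  targets:
    - [0,[0,0,0.001],0]
    - [0,[0,0,0.0015],0]
    - [0,[0,0,0.0015],0]
    - [0,[0,0,0.0015],0]

```text
time: 11.1
position: [0.4589, -0.0495, 0.1676]
orientation: [[1.0, 0.004, 0.001], [0.004, -1.0, -0.0], [0.001, 0.0, -1.0]]
force: [-1.3, -2.4, 7.7]
opening: -0.0001
gripper_force: 3.5
```

```bash
python3 - <<'E'
from h import *
s=telemetry.read_state();print(s["force"],s["position"])
a=vision.camera("side");cv2.imwrite("pics/s1.png",cv2.resize(a[100:280,220:420],None,fx=3,fy=3))
E
```

```text
[-1.28875886 -2.36197985  7.65144944] [ 0.45891004 -0.04950299  0.16764724]
```

View pics/s1.png

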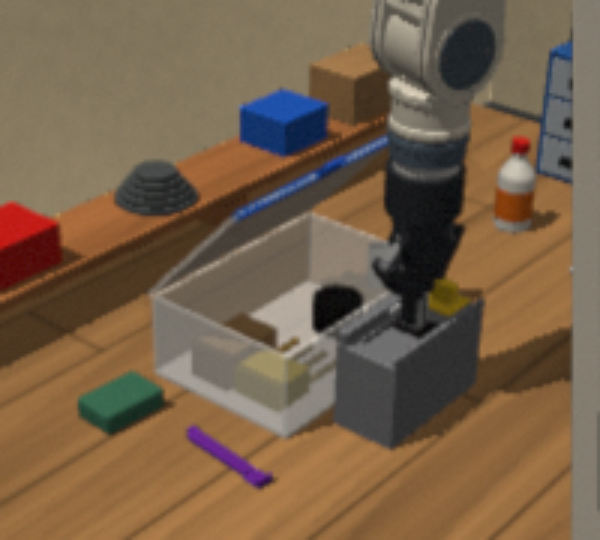

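The lid is up (blue edge at about (320,180) in the crop) with the button fully down. I'll retract straight up.

Emit:
move_arm:
  targets:
    - [0,[0,0,-0.004],0]
    - [0,[0,0,-0.012],0]
    - [0,[0,0,-0.03],0]
    - [0,[-0.01,0,-0.06],0]
    - [0,[-0.03,0,-0.09],0]
    - [0,[-0.04,0,-0.12],0]
    - [0,[-0.04,0,-0.13],0]
    - [0,[-0.04,0,-0.13],0]
    - [0,[-0.04,0,-0.13],0]
    - [0,[-0.04,0,-0.13],0]

```text
time: 12.4
position: [0.4187, -0.0495, 0.2964]
orientation: [[1.0, 0.004, -0.002], [0.004, -1.0, 0.001], [-0.002, -0.001, -1.0]]
force: [0.1, 0.3, 0.0]
opening: 0.0001
gripper_force: 0.0
```

```bash
python3 - <<'E'
from h import *
s=telemetry.read_state();print(s["time"],s["force"],s["position"])
a=vision.camera("side")[100:280,220:420];b=vision.camera("wrist")
cv2.imwrite("pics/f1.png",np.hstack([cv2.resize(a,(444,400)),b[:,140:490]]))
E
```

```text
12.4 [0.14355054 0.33809831 0.006827  ] [ 0.41873986 -0.0494655   0.29637809]
```

View pics/f1.png

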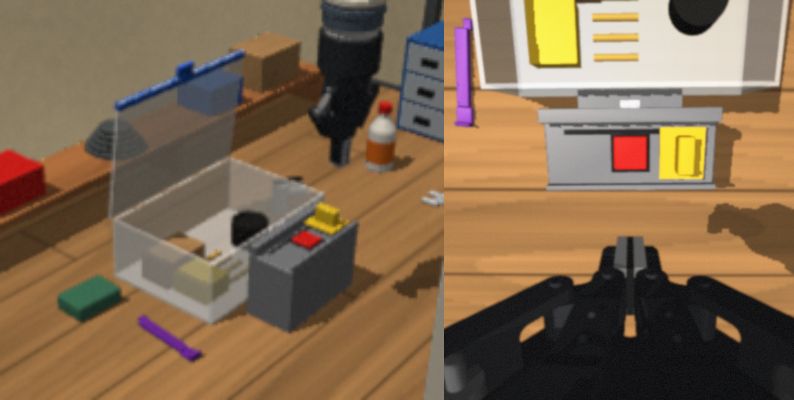

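The lid stands open (blue edge at (180,80)), the button is up at (307,240), and the catch is aside at (326,218). The robot is clear of everything.

```bash
python3 -c "
from cell import job
print(job.close_job())"
```

```text
the job is handed in; nothing more can be done
None
```

The tub is open and the job is handed in at about 12.5 s: the catch slid fully aside towards -y without forcing, the button is back up, the lid stands open, and the robot touched nothing else.

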